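# Take the hand nut off the wet knife grinder

## Task

The wheel of the wet knife grinder is due for a change: slide the knife carriage along its rods all the way to the end stop over the motor deck, away from the wheel, then unscrew the hand nut on the spindle. Nobody knows whether its thread is left- or right-handed: try it one way, and if it only comes up tight turn it the other way. Lift the nut off and finish while still holding it, level and straight above the spindle, about a hand's breadth up; leave the carriage at its stop and everything else where it is.

Things in the scene. Friction and masses are not known exactly. Their poses are not given: they have to be found in the camera images.
- grinder: Grey flat-wheel wet knife grinder, bolted down. Housing 310 x 430 mm, 85 mm high; round splash pan 256 mm across, rim 112 mm above the bench, holding a level wheel 200 mm across, top at 119 mm. Origin on the bench below the spindle axis; y runs along the guide rods from wheel to motor deck (deck at y = 150 to 260 mm, top at 98 mm), x from the front to the rods.
- rod_end (a point): End of travel: midway between the two guide rods at the stop collars over the motor deck. In the grinder's frame at x = 145, y = 232 mm, 190 mm above the bench. The rods lie along the grinder's y at x = 130 and 160 mm; their end brackets (62 x 18 mm, centred at y = -107 and 248 mm) reach 211 mm above the bench.
- carriage (a joint): The knife carriage's slide along the rods, in m: 0 at the wheel end, 0.25 hard against the end stop over the motor deck. Starts between 0.03 and 0.075, where its arm covers the nut. It moves with a push of about 3 N and stays where it is left.
- carriage_knob (a point): On the carriage's upright black knob, 26 mm across, from 213 to 265 mm above the bench (this point 240 mm). It stands on the carriage's steel arm: 50 mm wide, top at 213, underside at 205 mm, reaching 115 mm either way from the knob along the grinder's x; a knife clamp under the free end is 66 mm wide, down to 189 mm. In the grinder's frame the knob is at x = 0.06, y = joint - 0.05 m.
- spindle: The grinder's spindle end and wheel, which turn together, held by the motor's brake (slips at about 1 N m): steel stud 20 mm across with two thread ears at opposite sides (40 mm over the ears) above a 50 mm pilot boss, hidden in the nut. Origin on the spindle axis at the nut's seat, 124 mm above the bench; stud ends 22 mm above it. x points along an ear: the spindle's yaw equals the nut's while the nut is tight.
- nut: Black hand nut on the spindle, about 300 g: round skirt 64 mm across, 30 mm high, with a straight grip bar on top, 60 mm long (along x), 18 mm thick, from 30 to 61 mm above the underside. Origin at the centre of its underside, z up. A spring washer makes it drag by about 0.1 N m; it stays where it is left, so it may be let go and gripped again.
- nut_grip (a point): Centre of the nut's grip bar, 46 mm above its underside, x along the bar. Quick thread, tight at the start: the wrong way it stops within 6 degrees (forced on, the whole wheel turns with it and nothing loosens); the right way (clockwise or anticlockwise from above, differs between starts) it turns easily and lifts straight off anywhere between 50 and 100 degrees from tight, best near 70.
- squeeze_bottle: White squeeze bottle with a clear nozzle, 62 mm across, 190 mm tall, standing right of the grinder. Bystander: leave it standing where it is. Origin at the centre of its underside.
- oil_bottle: Amber glass bottle with a steel cap, 60 mm across, 180 mm tall, standing left of the grinder, beside its motor deck. Bystander. Origin at the centre of its underside.
- mug: Steel mug, 84 mm across, 95 mm tall, left of the grinder. Bystander. Origin at the centre of its underside.
- timer: Black kitchen timer, 45 x 85 x 70 mm, far left. Bystander. Origin at the centre of its underside.
- bench_stone: Grey hand whetstone, 70 x 205 x 30 mm, lying right of the grinder. Bystander. Origin at the centre of its underside.
- dressing_stone: Small pale dressing stone, 36 x 60 x 22 mm, lying on the grinder's motor deck, 98 mm above the bench, near the deck's front edge. Bystander. Origin at the centre of its underside.
- tongs: Steel tongs, 260 mm long, 17 mm high, lying to the right, beside the cutting board. Bystander. Origin at the centre of their underside.
Things that resemble listed ones, but are neither listed nor needed, are in the scene too. Leave any turquoise look-alike of the nut alone.

How it is judged:
On the way, in this order (a step that is already met when the one before it is completed fails the run):
1. the carriage is slid home against its end stop (within 6 mm) (value of joint carriage above 0.244 m), for 0.2 s.
2. the nut is turned loose by more than 40 degrees while still on its stud (angle between the x axis of nut and the x axis of spindle, either way round above 0.7 rad and z of nut in the frame of spindle below 0.012 m and horizontal distance between nut and spindle below 0.006 m), for 0.1 s.
At the end, for the whole second after the job is handed in: The carriage is within 6 mm of its end stop; the nut is held still in the fingers, level within 17 degrees, its underside 50 to 200 mm above its seat and its axis within 50 mm of the spindle axis, touching neither grinder nor spindle (value of joint carriage above 0.244 m and z of nut in the frame of spindle between 0.05 and 0.2 m and horizontal distance between nut and spindle below 0.05 m and angle between nut's own z axis and vertical below 0.3 rad and linear speed of nut below 0.03 m/s and contact force between the fingers and nut above 2 N and contact force between nut and grinder below 0.1 N and contact force between nut and spindle below 0.1 N); the arm keeps its last pose, push and grip.
It fails at once if a bystander is moved by more than 30 mm or tipped (distance of any of squeeze_bottle, oil_bottle, mug, timer, bench_stone, dressing_stone, tongs from where it was at the start of the episode above 0.03 m or angle between any of squeeze_bottle, oil_bottle, mug, timer's own z axis and vertical above 0.35 rad).
It also fails if it takes over 58 s, if anything falls off the work surface, if the arm or the gripper's body presses on something with over 40 N, if the wrist force passes 120 N, or if a joint passes its speed limit or range.

## Robot

A 6-joint arm with a two-finger parallel gripper is mounted at the origin on the work surface. World frame = base frame: x ahead of the robot, y to its left, z up, the work surface at z = 0. Lengths are in m, angles in rad, forces in N, time in s.
With the tool pointing down it reaches from about 0.35 to 0.85 m from the base axis. Payload 8.1 kg.
Tool frame: the origin (TCP) lies on the centre line of the jaws, within the pads' length; the fingertips stand robot.tip_extent ahead of it and the grasp point (between the pads) lies 11 mm behind it (robot.tip_extent is the distance from the TCP to the fingertips, in m); y points along the fingers, z is the direction in which the jaws open and shut, and the axes are right-handed (so a half turn about y gives the same grasp; the last joint's range is limited). The gripper opens to 93 mm and grips with 3 to 60 N. Pads are 15 mm wide; open, the fingers measure 128 mm over their backs; the gripper's body (75 mm by 188 mm) begins 65 mm behind the grasp point.
Start: joints at [1.259, 0.13, 1.488, -0, 1.523, -0.085], TCP at [0.135, 0.585, 0.227] pointing down, gripper open.
Joint ranges: [-2.96, 2.96], [-0.89, 2.26], [0.02, 2.5], [-1.34, 4.48], [0, 2.73], [-2.66, 2.66]. Speed limits (rad/s): [2.39, 2.39, 2.79, 3.14, 3.14, 3.14].

## Interface

Orientations are given as a rotation vector (axis times angle).
In Python, from plant import monitor, optics, robot gives the robot as it stands.
- The arm moves only by the shell command python3 -m inch 'ROWS' [OPENING] [FORCE]. ROWS is JSON, a list that holds one entry, the list of rows, each a list of 6 numbers: the shift along the tool's x, y, z in mm, then the turn, a rotation vector about the tool's x, y, z in rad. A call has 1 to 8 rows; each row shifts and turns the commanded pose from where the row before left it, along the tool's axes as they then stand; what a row does not reach is not made up. A row lasts 1/8 s, in which the tool goes at most 62.5 mm and 10.7 degrees, less where a joint would pass 70% of its speed; a pose out of reach is approached as far as the arm can. A call is refused whole if a number of a shift passes 62.5 or a number of a turn 0.188, either way. A call with a gripper value outside its range is refused whole. OPENING is the finger opening in mm, from 0 to 93, set as the call begins (- or left out, the last holds). The fingers move at their own pace and stop on an object; FORCE is the grip in N (left out, the last holds). Time passes only in rows, so rows that do not move let the fingers close. It gives the time, the measured TCP pose, the force and the opening at its end, in the units of the state.
- monitor.read_state(): the state, without advancing time (a new reading comes with each control period).
- optics.read_camera(name): name is "scene" or "top"; returns a dict with "image" (420x560x3 uint8, blue, green, red), "fx", "fy", "cx", "cy" (pixels), "k1" (the pictures are not rectified: a ray, as slopes to the right and down, at radius r is drawn at 1 + k1 r^2 times it, then the intrinsics apply), "rvec" (rotation vector, rad) and "tvec" (3), from world to camera coordinates, as OpenCV has them. Camera axes: x right, y down, z forward; pixel columns grow to the right and rows downward; lengths in m; the calibration is good to about 2 mm. A picture is of the moment at which its call begins. There is no depth.
- robot.close_job(): hands the job in, once; it reports no verdict.
The state is a dict: "t": time; "q": joint angles; "dq": joint speeds; "joint_torque": joint torques, N m; "tool_pos": TCP position; "orientation": TCP orientation; "force": force on the tool from outside, world axes, zero at the start; "wrist_torque": the same for the moment, N m; "opening": finger opening in m.
Only numpy, scipy, OpenCV 4.12 (cv2) and the standard library are available. Lean on these libraries where they do the work, as an engineer would, in place of code of your own. Each camera call takes 0.05 s, during which the arm holds its last target.

## Working session

There is one attempt and no reset: what is moved stays moved. The work goes in short steps, Python scripts to look and compute and a shell command to move; the robot and the scene stay as the last step left them, time stands still between calls to the robot, and variables do not carry over. Pictures are saved under pics/ and viewed, and the job is handed in when it is done.

```bash
ls; mkdir -p pics; python3 - <<'E'
from plant import monitor, optics, robot
import cv2,numpy as np
s=monitor.read_state()
for k,v in s.items(): print(k,v)
print(robot.tip_extent)
for n in("scene","top"):
    c=optics.read_camera(n); cv2.imwrite(f"pics/{n}0.png",c["image"])
    np.savez(f"{n}0.npz",**c)
    R=cv2.Rodrigues(np.array(c["rvec"],float))[0]; print(n,c["fx"],c["k1"],-R.T@np.array(c["tvec"]).ravel(),R.tolist())
E
```

```text
pics
t 0.0
q [ 1.25857949e+00  1.31152473e-01  1.48925223e+00 -2.44355733e-05
  1.52301655e+00 -8.54124306e-02]
dq [ 0.00110202  0.00154732 -0.00051535  0.00105517 -0.00044007 -0.00142984]
joint_torque [-5.71476576e-04 -5.59867609e+01 -4.91733634e+01  7.64935557e-02
  3.62168450e-02 -1.57422060e-04]
tool_pos [0.13474324 0.58410848 0.22560749]
orientation [-1.56525092  0.17837109 -0.1778403 ]
force [0.25347381 0.34078476 0.74046072]
wrist_torque [0.02033456 0.0368995  0.00868107]
opening 0.09299108882070392
0.008
scene 525.0762355126225 -0.10805679602798338 [ 1.07387424 -1.00608587  1.15206794] [[0.8598524541267643, 0.5104784292596419, -0.008095084483189602], [0.33775374813079573, -0.5806612936906982, -0.7407799049873341], [-0.38285266455358546, 0.6342272741455176, -0.6716990412187337]]
top 502.17503958870054 -0.036753251182562924 [ 0.21445724 -0.04745671  1.52498926] [[0.07201593308866538, -0.9973924199277189, -0.004697451659853871], [-0.9756599031645596, -0.06946715133138492, -0.20799535630110522], [0.20712667316956063, 0.019562094893706847, -0.9781185335658862]]
```

View pics/scene0.png

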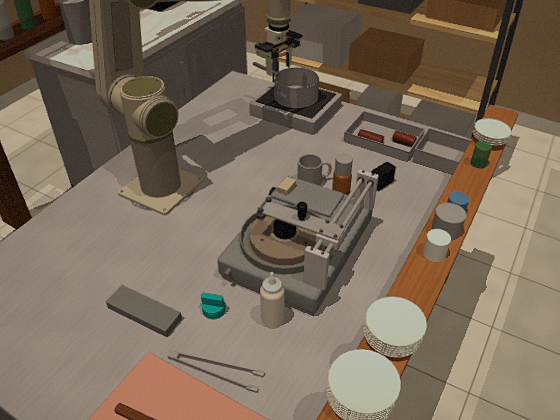

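View pics/top0.png

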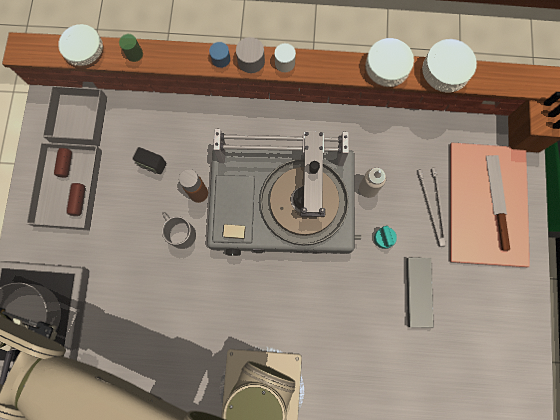

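The top view shows the grinder at about px (280,195), with the motor deck to the left (world +y) and the rods at the top (world +x). The carriage knob is at about (314,167), and the nut is dark and half under the arm at about (299,199). A turquoise decoy sits at (385,237).

```bash
cat > h.py <<'E'
import numpy as np,cv2
def ray(c,uv):
    x=np.array([(uv[0]-c["cx"])/c["fx"],(uv[1]-c["cy"])/c["fy"]]); u=x.copy()
    for _ in range(20): u=x/(1+c["k1"]*(u@u))
    R=cv2.Rodrigues(np.array(c["rvec"],float))[0]
    o=-R.T@np.array(c["tvec"],float).ravel(); d=R.T@np.array([u[0],u[1],1]); return o,d/np.linalg.norm(d)
def plane(c,uv,z):
    o,d=ray(c,uv); return o+d*(z-o[2])/d[2]
def proj(c,P):
    R=cv2.Rodrigues(np.array(c["rvec"],float))[0]; p=R@np.array(P,float)+np.array(c["tvec"],float).ravel()
    s=p[:2]/p[2]; s=s*(1+c["k1"]*(s@s)); return np.array([s[0]*c["fx"]+c["cx"],s[1]*c["fy"]+c["cy"]])
def tri(c1,u1,c2,u2):
    o1,d1=ray(c1,u1);o2,d2=ray(c2,u2)
    t=np.linalg.lstsq(np.stack([d1,-d2],1),o2-o1,rcond=None)[0]
    a,b=o1+d1*t[0],o2+d2*t[1]; return (a+b)/2,np.linalg.norm(a-b)
def load(n):
    return {k:v for k,v in np.load(n,allow_pickle=True).items()}
E
python3 - <<'E'
import cv2
a=cv2.imread("pics/top0.png")[115:265,195:375]; cv2.imwrite("pics/topz.png",cv2.resize(a,None,fx=4,fy=4,interpolation=cv2.INTER_CUBIC))
a=cv2.imread("pics/scene0.png")[160:310,210:390]; cv2.imwrite("pics/scz.png",cv2.resize(a,None,fx=4,fy=4,interpolation=cv2.INTER_CUBIC))
E
```

```text
(no output)
```

View pics/topz.png

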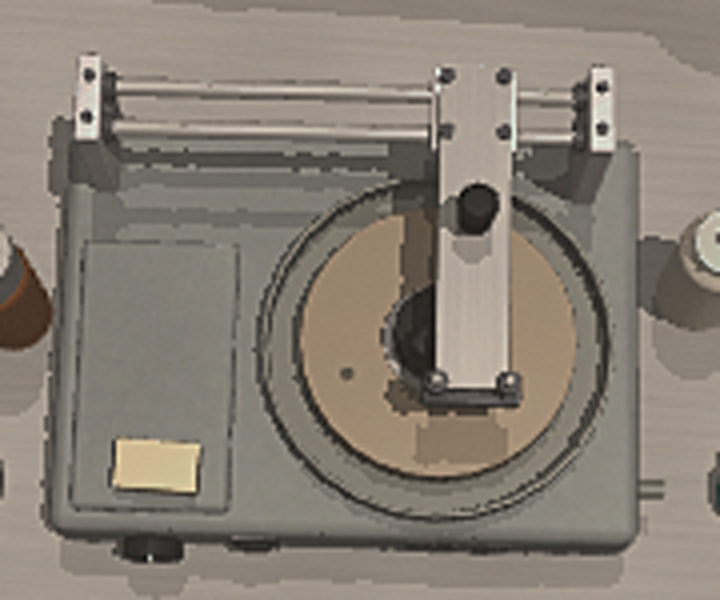

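View pics/scz.png

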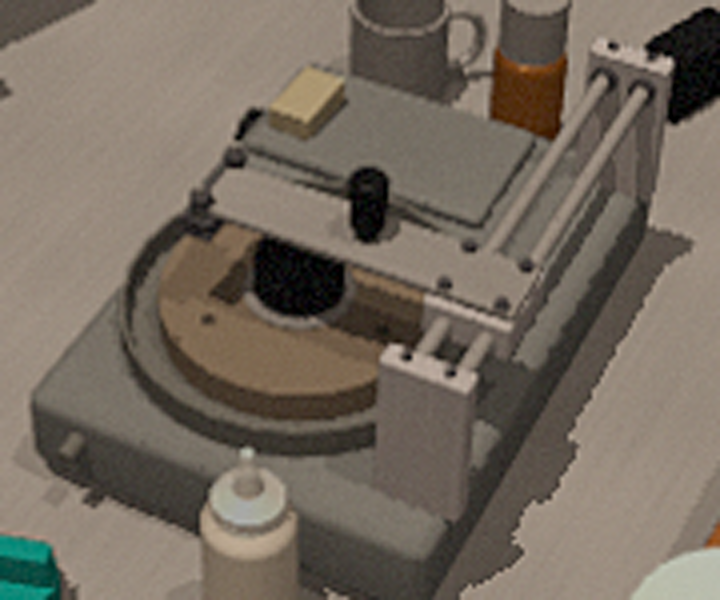

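```bash
python3 - <<'E'
from h import *
c=load("top0.npz"); s=load("scene0.npz")
f=lambda x,y:(195+(x+.5)/4-.5,115+(y+.5)/4-.5)
g=lambda x,y:(210+(x+.5)/4-.5,160+(y+.5)/4-.5)
L=plane(c,f(89,97),.211);Rr=plane(c,f(601,109),.211)
d=L-Rr; yaw=np.arctan2(-d[0],d[1]); print("brackets",L,Rr,np.linalg.norm(d),"yaw",yaw)
Rz=np.array([[np.cos(yaw),-np.sin(yaw)],[np.sin(yaw),np.cos(yaw)]])
print("origin from L",L[:2]-Rz@[.145,.248]," from R",Rr[:2]-Rz@[.145,-.107])
# wheel: edges
for n,z,pts in(("wheel",.119,[(300,335),(576,335),(438,478)]),("rim",.112,[(257,350),(608,350),(435,520)])):
    print(n,[plane(c,f(*p),z)[:2] for p in pts])
# knob
K=plane(c,f(481,197),.265); print("knob top",K, "joint frame",Rz.T@(K[:2]-(L[:2]-Rz@[.145,.248])))
print("knob tri",tri(c,f(481,197),s,g(369,180)))
for p,q in (((89,97),(631,57)),((601,109),(430,366))): print("tri br",tri(c,f(*p),s,g(*q)))
print("dress",plane(c,f(156,465),.12))
for n,z in(("oil",.18),("squeeze",.19)): pass
print("oil cap",plane(c,(187,178),.18),"squeeze",plane(c,(376,174),.19),"mug",plane(c,(176,231),.095))
E
```

```text
brackets [0.67893347 0.16845412 0.211     ] [ 0.6950677  -0.18449897  0.211     ] 0.35332166254316283 yaw 0.045680288572518844
origin from L [ 0.5454095  -0.08590851]  from R [ 0.54533286 -0.08423192]
wheel [array([0.54231698, 0.01412786]), array([ 0.55640385, -0.18380511]), array([ 0.44553875, -0.09131565])]
rim [array([0.53066446, 0.04453954]), array([ 0.54864336, -0.20805403]), array([ 0.41647663, -0.09129457])]
knob top [ 0.60911185 -0.10325203  0.265     ] joint frame [ 0.06284392 -0.02023436]
knob tri (array([ 0.61019108, -0.10331371,  0.26189395]), np.float64(0.0002549494162405164))
tri br (array([0.68139958, 0.16972657, 0.20570889]), np.float64(0.0013429192728441077))
tri br (array([ 0.69735058, -0.18403476,  0.20791178]), np.float64(0.002718473776292874))
dress [0.44042177 0.10873646 0.12      ]
oil cap [0.56987905 0.24523835 0.18      ] squeeze [ 0.61555676 -0.27663595  0.19      ] mug [0.43210736 0.27798296 0.095     ]
```

```bash
cat >> h.py <<'E'
def go(st,target,jawyaw=None):
    """print tool-axes shift (mm) needed after rotating about tool y so the jaw axis has given yaw (mod pi)"""
    R=cv2.Rodrigues(np.array(st["orientation"],float))[0]
    zy=np.arctan2(R[1,2],R[0,2]); print("jaw yaw",zy,"tool y",R[:,1].round(4),"x",R[:,0].round(3),"z",R[:,2].round(3))
    a=0
    if jawyaw is not None:
        a=(jawyaw-zy+np.pi/2)%np.pi-np.pi/2   # world z turn
        print("turn about tool y:",-a)
    Rn=cv2.Rodrigues(np.array([0,0,a]))[0]@R
    d=np.array(target)-np.array(st["tool_pos"]); print("world d",d.round(4),"tool shift mm",(Rn.T@d*1000).round(1))
    Rd=np.stack([np.cross([0,0,-1.],Rn[:,2]),[0,0,-1.],Rn[:,2]],1)
    print("tilt err",cv2.Rodrigues(Rn.T@Rd)[0].ravel().round(4))
E
python3 - <<'E'
from h import *
from plant import monitor
go(monitor.read_state(),[.607,-.103,.30],np.pi/2+.046)
E
```

```text
jaw yaw 1.3439798104213267 tool y [-5.0e-04 -1.6e-03 -1.0e+00] x [ 0.974 -0.225 -0.   ] z [ 0.225  0.974 -0.002]
turn about tool y: -0.27281651637356985
world d [ 0.4723 -0.6872  0.0743] tool shift mm [ 440.2  -73.2 -708.3]
tilt err [ 0.0008 -0.     -0.0001]
```

```bash
python3 -m inch '[[[0,-40,0,0,-0.136,0],[0,-40,0,0,-0.136,0],[31.4,0,-50.6,0,0,0],[31.4,0,-50.6,0,0,0],[31.4,0,-50.6,0,0,0],[31.4,0,-50.6,0,0,0],[31.4,0,-50.6,0,0,0],[31.4,0,-50.6,0,0,0]]]' 70 10
python3 -m inch '[[[31.4,0,-50.6,0,0,0],[31.4,0,-50.6,0,0,0],[31.4,0,-50.6,0,0,0],[31.4,0,-50.6,0,0,0],[31.4,0,-50.6,0,0,0],[31.4,0,-50.6,0,0,0],[31.4,0,-50.6,0,0,0],[0,0,0,0,0,0]]]'
python3 - <<'E'
from h import *
from plant import monitor,optics
s=monitor.read_state();print(s["q"])
go(s,[.607,-.103,.245],np.pi/2+.046)
for n in("scene","top"):
    c=optics.read_camera(n); cv2.imwrite(f"pics/{n}1.png",c["image"])
    a=c["image"][100:300,190:390]; cv2.imwrite(f"pics/{n}1z.png",cv2.resize(a,None,fx=3,fy=3))
E
```

```text
t: 1.1
tool_pos: [0.3374, 0.2881, 0.3064]
orientation: [-1.571, -0.036, 0.036]
force: [1.8, 0.1, 1.0]
opening: 0.0698
t: 2.1
tool_pos: [0.573, -0.0575, 0.3043]
orientation: [-1.571, -0.029, 0.035]
force: [-0.2, -0.1, -0.3]
opening: 0.0702
[-1.88593545e-01  4.93542134e-02  1.43389470e+00 -7.71368127e-04
  1.66165882e+00 -1.80024017e+00]
jaw yaw 1.611577898414682 tool y [-3.4e-03 -1.0e-04 -1.0e+00] x [ 0.999  0.041 -0.003] z [-0.041  0.999  0.   ]
turn about tool y: -0.005218428380214579
world d [ 0.034  -0.0455 -0.0593] tool shift mm [ 32.   59.2 -47. ]
tilt err [-0.      0.     -0.0034]
```

```bash
python3 -m inch '[[[32,0,-47,0,-0.005,0.003],[0,0,0,0,0,0],[0,0,0,0,0,0]]]'
python3 - <<'E'
from h import *
from plant import monitor,optics
s=monitor.read_state()
go(s,[.607,-.103,.245],np.pi/2+.046)
for n in("scene","top"):
    c=optics.read_camera(n)
    a=c["image"][100:300,190:390]; cv2.imwrite(f"pics/{n}2z.png",cv2.resize(a,None,fx=3,fy=3))
E
```

```text
t: 2.58
tool_pos: [0.6061, -0.0981, 0.3069]
orientation: [-1.57, -0.038, 0.043]
force: [1.3, -0.6, -0.6]
opening: 0.0697
jaw yaw 1.6220267007330131 tool y [-3.e-03  4.e-04 -1.e+00] x [ 0.999  0.051 -0.003] z [-0.051  0.999  0.001]
turn about tool y: 0.005230373938116539
world d [ 0.0009 -0.0049 -0.0619] tool shift mm [ 0.8 61.9 -4.9]
tilt err [-0.0003  0.     -0.003 ]
```

View pics/scene2z.png

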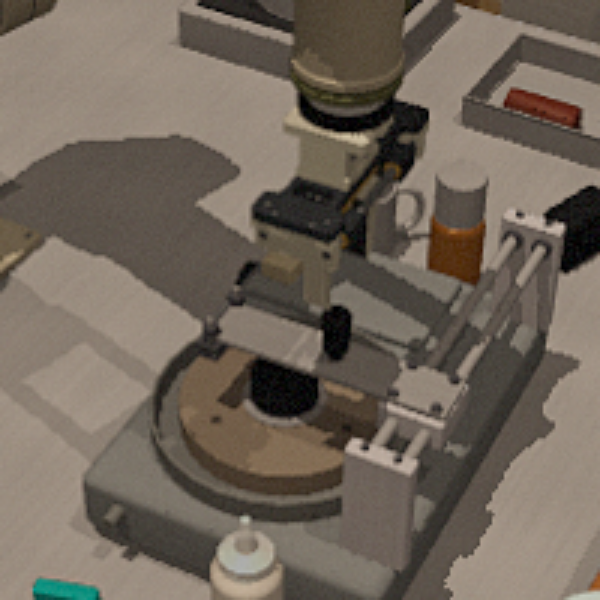

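View pics/top2z.png

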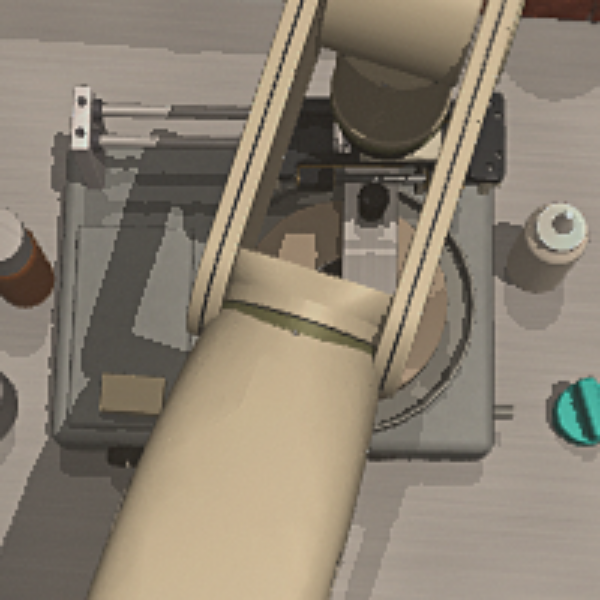

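```bash
python3 - <<'E'
from h import *
c=load("scene0.npz");t=load("top0.npz")
for P in([.606,-.098,.307],[.606,-.098,.299],[.606,-.14,.299],[.606,-.055,.299],[.607,-.103,.265]):
    print(P,((proj(c,P)-[190,100])*3).round(0),((proj(t,P)-[190,100])*3).round(0))
E
```

```text
[0.606, -0.098, 0.307] [336. 268.] [371. 180.]
[0.606, -0.098, 0.299] [335. 276.] [371. 183.]
[0.606, -0.14, 0.299] [311. 304.] [420. 186.]
[0.606, -0.055, 0.299] [359. 248.] [320. 179.]
[0.607, -0.103, 0.265] [332. 310.] [374. 194.]
```

The near finger shows at (315,300) in the scene crop, where projection predicts (311,304), and the knob top is also where I computed it, so I'll descend over the knob.

```bash
python3 -m inch '[[[1,0,-5,0,0,0.003],[0,20,0,0,0,0],[0,20,0,0,0,0],[0,21,0,0,0,0],[0,0,0,0,0,0]]]'
python3 -m inch '[[[0,0,0,0,0,0],[0,0,0,0,0,0],[0,0,0,0,0,0]]]' 20 15
python3 - <<'E'
from h import *
from plant import monitor
s=monitor.read_state()
R=np.array([[np.cos(.046),-np.sin(.046)],[np.sin(.046),np.cos(.046)]])
p=np.array([.5445,-.085])+R@[.06,.2]
go(s,[p[0],p[1],.245],np.pi/2+.046)
E
```

```text
t: 3.3
tool_pos: [0.6056, -0.1041, 0.2418]
orientation: [-1.569, -0.03, 0.048]
force: [-0.1, -0.9, 0.4]
opening: 0.07
t: 3.68
tool_pos: [0.6078, -0.1046, 0.2466]
orientation: [-1.571, -0.036, 0.043]
force: [0.3, -0.5, 0.4]
opening: 0.0446
jaw yaw 1.6210301398153575 tool y [-4.5e-03 -7.0e-04 -1.0e+00] x [ 0.999  0.05  -0.005] z [-0.05   0.999 -0.   ]
turn about tool y: 0.004233813020460886
world d [-0.0126  0.2222 -0.0016] tool shift mm [ -2.4   1.5 222.5]
tilt err [ 0.0002 -0.     -0.0045]
```

```bash
python3 -m inch '[[[0,0,0,0,0,0],[0,0,0,0,0,0],[0,0,0,0,0,0],[0,0,0,0,0,0]]]'
python3 -m inch '[[[0,0,10,0,0,0],[0,0,20,0,0,0],[0,0,25,0,0,0],[0,0,25,0,0,0],[0,0,25,0,0,0],[0,0,25,0,0,0],[0,0,25,0,0,0],[0,0,20,0,0,0]]]'
```

```text
t: 4.18
tool_pos: [0.6075, -0.1043, 0.246]
orientation: [-1.57, -0.035, 0.044]
force: [-0.1, 1.9, 3.0]
opening: 0.0257
t: 5.18
tool_pos: [0.5995, 0.0717, 0.246]
orientation: [-1.571, -0.037, 0.042]
force: [7.8, -3.0, -0.1]
opening: 0.0255
```

```bash
python3 -m inch '[[[0,0,15,0,0,0],[0,0,10,0,0,0],[0,0,5,0,0,0],[0,0,5,0,0,0],[0,0,0,0,0,0]]]'
```

```text
t: 5.8
tool_pos: [0.5979, 0.1066, 0.246]
orientation: [-1.57, -0.038, 0.042]
force: [7.7, 1.5, -0.2]
opening: 0.0257
```

```bash
python3 -m inch '[[[0,0,4,0,0,0],[0,0,4,0,0,0],[0,0,2,0,0,0],[0,0,0,0,0,0]]]'
```

```text
t: 6.3
tool_pos: [0.5975, 0.1161, 0.246]
orientation: [-1.571, -0.038, 0.042]
force: [6.9, -0.9, -0.9]
opening: 0.0253
```

```bash
python3 -m inch '[[[0,0,3,0,0,0],[0,0,2,0,0,0],[0,0,0,0,0,0]]]'
```

```text
t: 6.68
tool_pos: [0.5973, 0.118, 0.2459]
orientation: [-1.575, -0.036, 0.04]
force: [8.4, -12.2, -0.5]
opening: 0.0254
```

```bash
python3 -m inch '[[[0,0,2,0,0,0],[0,0,0,0,0,0],[0,0,0,0,0,0],[0,0,0,0,0,0]]]'
python3 - <<'E'
from h import *
from plant import optics
for n in("scene","top"):
    c=optics.read_camera(n); np.savez(f"{n}3.npz",**c)
    a=c["image"][100:300,190:390]; cv2.imwrite(f"pics/{n}3z.png",cv2.resize(a,None,fx=3,fy=3,interpolation=cv2.INTER_CUBIC))
E
```

```text
t: 7.18
tool_pos: [0.5974, 0.1181, 0.2459]
orientation: [-1.578, -0.034, 0.039]
force: [6.8, -20.0, -0.1]
opening: 0.0254
```

View pics/scene3z.png

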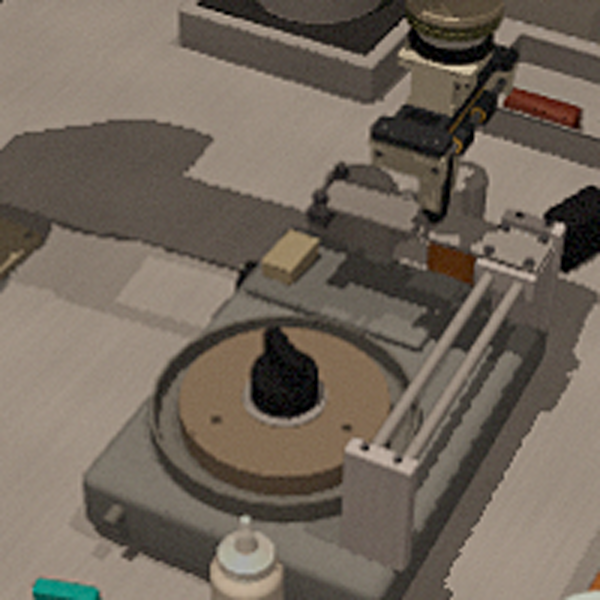

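View pics/top3z.png

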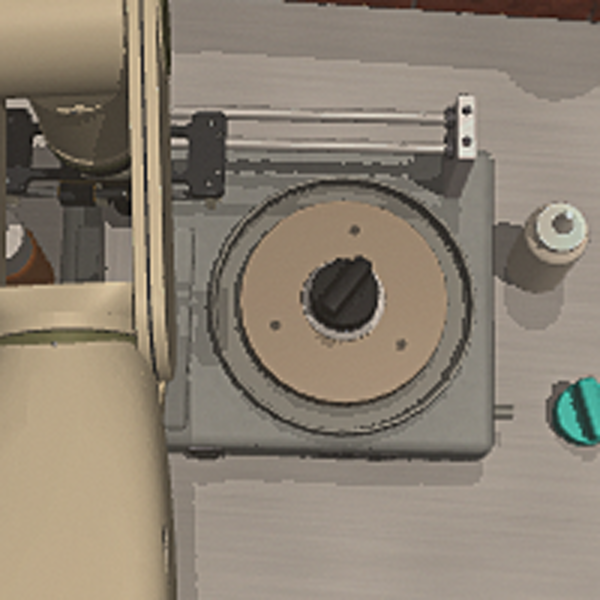

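The carriage is against its end bracket. The nut is now clear at about (345,293) in the top crop, with its bar running diagonally from lower-left to upper-right. I'll measure it with contrast enhanced.

```bash
python3 - <<'E'
from h import *
for n,(y0,x0) in(("top",(178,284)),("scene",(200,262))):
    c=load(f"{n}3.npz"); a=c["image"][y0:y0+46,x0:x0+46].astype(float)
    a=np.clip((a/255)**.45*255*1.1,0,255).astype(np.uint8)
    cv2.imwrite(f"pics/{n}3n.png",cv2.resize(a,None,fx=12,fy=12,interpolation=cv2.INTER_CUBIC))
E
```

```text
(no output)
```

View pics/top3n.png

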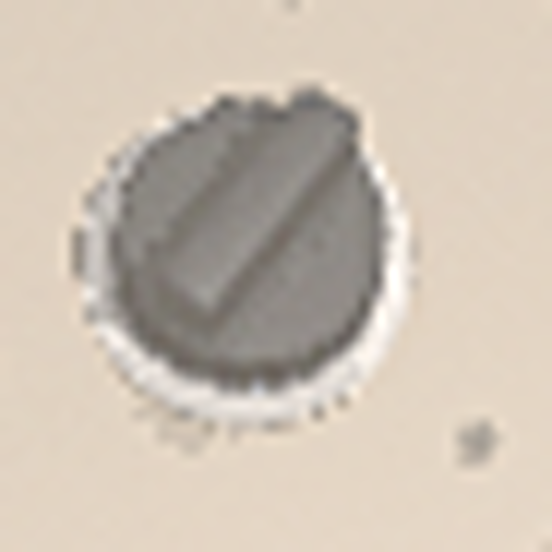

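View pics/scene3n.png

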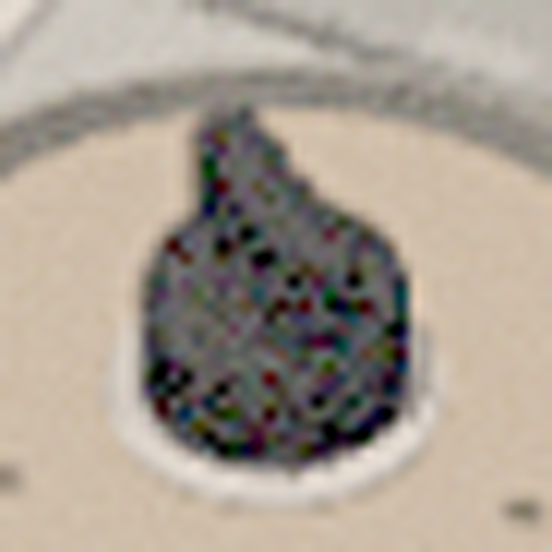

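```bash
python3 - <<'E'
from h import *
from plant import monitor
c=load("top3.npz")
f=lambda x,y:(284+(x+.5)/12-.5,178+(y+.5)/12-.5)
P=[plane(c,f(*p),.185) for p in((160,258),(208,310),(355,133),(303,92))]
ce=np.mean(P,0);print("bar centre",ce)
a=(P[2]+P[3]-P[0]-P[1])/2; print("len",np.linalg.norm(a),"yaw",np.arctan2(a[1],a[0]))
for i,j in((1,2),(0,3)): d=P[j]-P[i];print("edge yaw",np.arctan2(d[1],d[0]))
print("w",np.linalg.norm(P[0]-P[1]),np.linalg.norm(P[2]-P[3]))
# skirt top circle z=.154: edges left(115,240) right (385,250)
print("skirt",[plane(c,f(*p),.154)[:2] for p in((115,240),(385,250))])
# skirt bottom .124-> bottom edge at (255,385)
print("skirt bot",plane(c,f(255,387),.124)[:2])
m=(c["image"].max(2)<45).astype(np.uint8); 
# wheel mask ellipse
hsv=cv2.cvtColor(c["image"],cv2.COLOR_BGR2HSV); w=cv2.inRange(hsv,(8,50,80),(20,160,220))
w[:, :262]=0;w[:160]=0;w[240:]=0;w[:,345:]=0
cn=max(cv2.findContours(w,cv2.RETR_EXTERNAL,cv2.CHAIN_APPROX_NONE)[0],key=cv2.contourArea)
h=cv2.convexHull(cn)[:,0];Q=np.array([plane(c,p,.119)[:2] for p in h])
A=np.c_[2*Q,np.ones(len(Q))];x=np.linalg.lstsq(A,(Q**2).sum(1),rcond=None)[0];print("wheel",x[:2],np.sqrt(x[2]+x[:2]@x[:2]))
E
```

```text
bar centre [ 0.54599778 -0.08453635  0.185     ]
len 0.05249731904266242 yaw -0.6221837889601025
edge yaw -0.6144005724264827
edge yaw -0.6303462096782704
w 0.016315376571185893 0.015299125886552108
skirt [array([ 0.54122468, -0.05298157]), array([ 0.54330745, -0.11606869])]
skirt bot [ 0.51492435 -0.08867962]
wheel [ 0.54611537 -0.085002  ] 0.09942041143206437
```

```bash
python3 -m inch '[[[0,0,-4,0,0,0],[0,0,0,0,0,0],[0,0,0,0,0,0],[0,0,0,0,0,0],[0,0,0,0,0,0]]]' 60 15
python3 -m inch '[[[0,-20,0,0,0,0],[0,-25,0,0,0,0],[0,0,0,0,0,0]]]'
python3 - <<'E'
from h import *
from plant import monitor
go(monitor.read_state(),[.546,-.085,.230],.949)
E
```

```text
t: 7.9
tool_pos: [0.5961, 0.1185, 0.2456]
orientation: [-1.571, -0.035, 0.045]
force: [0.4, -0.3, 1.3]
opening: 0.0599
t: 8.28
tool_pos: [0.5981, 0.1184, 0.2948]
orientation: [-1.57, -0.04, 0.039]
force: [0.3, -0.0, -0.3]
opening: 0.0598
jaw yaw 1.620980832586234 tool y [ 2.e-04  4.e-04 -1.e+00] x [0.999 0.05  0.   ] z [-0.05   0.999  0.   ]
turn about tool y: 0.6719808325862341
world d [-0.0521 -0.2034 -0.0648] tool shift mm [  76.2   64.7 -195.7]
tilt err [-0.0002 -0.      0.0002]
```

```bash
python3 -m inch '[[[-15.5,0,-50,0,0,0],[-15.5,0,-50,0,0,0],[-15.5,0,-50,0,0.168,0],[0,0,0,0,0.168,0],[0,0,0,0,0.168,0],[0,0,0,0,0.168,0],[0,0,0,0,0,0]]]' 60
python3 - <<'E'
from h import *
from plant import monitor
go(monitor.read_state(),[.546,-.085,.230],.949)
E
```

```text
t: 9.15
tool_pos: [0.5574, -0.034, 0.2905]
orientation: [-1.518, 0.491, -0.482]
force: [-0.1, 0.6, -0.2]
opening: 0.06
jaw yaw 0.9498739380788829 tool y [-6.5e-03 -2.0e-04 -1.0e+00] x [ 0.813 -0.582 -0.005] z [ 0.582  0.813 -0.004]
turn about tool y: 0.0008739380788829187
world d [-0.0114 -0.051  -0.0605] tool shift mm [ 20.8  60.5 -47.9]
tilt err [ 0.002  -0.     -0.0052]
```

```bash
python3 -m inch '[[[20.4,0,-48,0.002,0,0.005],[0,30,0,0,0,0],[0,30,0,0,0,0],[0,0,0,0,0,0],[0,0,0,0,0,0]]]'
python3 - <<'E'
from h import *
from plant import monitor,optics
go(monitor.read_state(),[.546,-.085,.168],.949)
c=optics.read_camera("scene")
a=c["image"][100:300,190:390]; cv2.imwrite(f"pics/scene4z.png",cv2.resize(a,None,fx=3,fy=3,interpolation=cv2.INTER_CUBIC))
go(monitor.read_state(),[.546,-.085,.168],.949)
E
```

```text
t: 9.78
tool_pos: [0.546, -0.0845, 0.2321]
orientation: [-1.514, 0.492, -0.478]
force: [0.2, -0.3, 0.2]
opening: 0.0601
jaw yaw 0.9510836640573344 tool y [-0.008  0.004 -1.   ] x [ 0.814 -0.581 -0.009] z [ 0.581  0.814 -0.001]
turn about tool y: 0.002083664057334289
world d [-0.     -0.0005 -0.0641] tool shift mm [ 0.8 64.1 -0.3]
tilt err [ 0.0007 -0.     -0.0088]
jaw yaw 0.950681610583639 tool y [-0.0068  0.0037 -1.    ] x [ 0.814 -0.581 -0.008] z [ 0.581  0.814 -0.001]
turn about tool y: 0.001681610583639026
world d [-0.0004 -0.0004 -0.0647] tool shift mm [ 0.4 64.7 -0.5]
tilt err [ 0.0005 -0.     -0.0077]
```

View pics/scene4z.png

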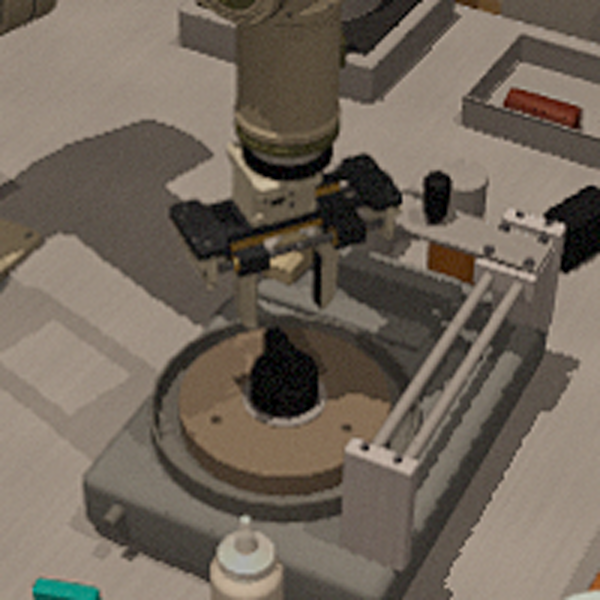

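The fingers, at about (248,318) and (322,300) in the crop, straddle the bar at (280,345). The carriage is still at its bracket. I'll fix the small tilt and descend.

```bash
python3 -m inch '[[[0,25,0,0,0,-0.008],[0,25,0,0,0,0],[0,12,0,0,0,0],[0,0,0,0,0,0],[0,0,0,0,0,0]]]' 60
python3 - <<'E'
from h import *
from plant import monitor
s=monitor.read_state();go(s,[.546,-.085,.168],.949);print(s["wrist_torque"])
E
```

```text
t: 10.45
tool_pos: [0.5462, -0.0847, 0.1705]
orientation: [-1.516, 0.487, -0.487]
force: [0.3, 0.5, 0.4]
opening: 0.0597
jaw yaw 0.9492454707848378 tool y [-4.e-04 -1.e-03 -1.e+00] x [ 0.813 -0.582  0.   ] z [ 0.582  0.813 -0.001]
turn about tool y: 0.00024547078483783125
world d [-0.0002 -0.0003 -0.0025] tool shift mm [ 0.1  2.5 -0.4]
tilt err [0.0005 0.     0.0002]
[0.02865863 0.00922087 0.01869712]
```

```bash
python3 -m inch '[[[0,1,0,0,0,0],[0,0,0,0,0,0],[0,0,0,0,0,0],[0,0,0,0,0,0],[0,0,0,0,0,0],[0,0,0,0,0,0],[0,0,0,0,0,0],[0,0,0,0,0,0]]]' 8 30
python3 - <<'E'
from h import *
from plant import monitor
s=monitor.read_state();go(s,[.546,-.085,.168],.949);print(s["wrist_torque"],s["q"][5])
E
```

```text
t: 11.45
tool_pos: [0.5453, -0.0845, 0.168]
orientation: [-1.517, 0.489, -0.485]
force: [-0.6, -0.0, 0.4]
opening: 0.0178
jaw yaw 0.9489784783861319 tool y [-2.4e-03 -4.0e-04 -1.0e+00] x [ 0.813 -0.583 -0.002] z [ 0.583  0.813 -0.002]
turn about tool y: -2.1521613867925282e-05
world d [ 0.0007 -0.0005  0.    ] tool shift mm [ 0.9 -0.  -0. ]
tilt err [ 0.0009 -0.     -0.0017]
[ 0.04395714 -0.01180103  0.02462238] -1.1947615097323525
```

```bash
python3 -m inch '[[[0,0,0,0,-0.05,0],[0,0,0,0,-0.05,0],[0,0,0,0,-0.03,0],[0,0,0,0,0,0]]]'
python3 - <<'E'
from h import *
from plant import monitor
s=monitor.read_state();go(s,[.546,-.085,.168],.949);print(s["wrist_torque"],s["q"][5])
E
```

```text
t: 11.95
tool_pos: [0.5453, -0.0845, 0.168]
orientation: [-1.537, 0.388, -0.384]
force: [-0.6, -0.2, -0.3]
opening: 0.0181
jaw yaw 1.078677100635558 tool y [-2.4e-03 -5.0e-04 -1.0e+00] x [ 0.881 -0.472 -0.002] z [ 0.472  0.881 -0.002]
turn about tool y: 0.12967710063555815
world d [ 0.0007 -0.0005 -0.    ] tool shift mm [0.8 0.  0. ]
tilt err [ 0.0008 -0.     -0.0019]
[0.03499071 0.02404204 0.01741593] -1.3244897601763197
```

```bash
python3 -m inch '[[[0,0,0,0,-0.05,0],[0,0,0,0,-0.03,0]]]'
python3 - <<'E'
from h import *
from plant import monitor
s=monitor.read_state();go(s,[.546,-.085,.168],.949);print(s["wrist_torque"],s["q"][5],s["joint_torque"])
E
```

```text
t: 12.2
tool_pos: [0.5453, -0.0845, 0.168]
orientation: [-1.548, 0.324, -0.321]
force: [0.6, 0.5, -0.1]
opening: 0.0179
jaw yaw 1.1595287102349388 tool y [-2.4e-03 -4.0e-04 -1.0e+00] x [ 0.917 -0.4   -0.002] z [ 0.4    0.917 -0.001]
turn about tool y: 0.2105287102349389
world d [ 0.0007 -0.0005  0.    ] tool shift mm [ 0.9 -0.  -0. ]
tilt err [ 0.0007 -0.     -0.002 ]
[-0.02334764 -0.04928023 -0.00971415] -1.4053070766199431 [ 4.74880461e-02 -4.98672259e+01 -4.79010952e+01 -2.71742244e-02
  1.08276021e-01  2.79702935e-01]
```

```bash
python3 - <<'E'
from h import *
from plant import monitor,optics
c=optics.read_camera("scene"); np.savez("scene5.npz",**c)
a=c["image"][100:300,190:390]; cv2.imwrite(f"pics/scene5z.png",cv2.resize(a,None,fx=3,fy=3,interpolation=cv2.INTER_CUBIC))
E
```

```text
(no output)
```

View pics/scene5z.png

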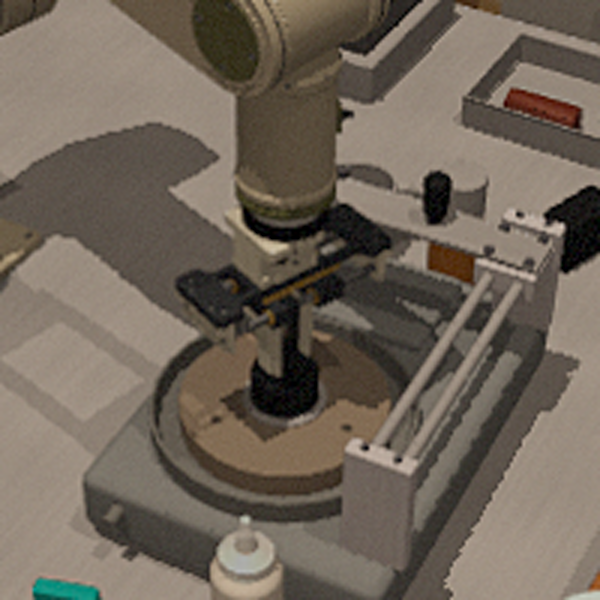

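The wheel dots at (215,420) and (347,427) haven't moved after 12° and the torque is low, so anticlockwise loosens the nut. I'll continue to about 70°.

```bash
python3 -m inch '[[[0,0,0,0,-0.125,0],[0,0,0,0,-0.125,0],[0,0,0,0,-0.125,0],[0,0,0,0,-0.125,0]]]'
python3 -m inch '[[[0,0,0,0,-0.125,0],[0,0,0,0,-0.125,0],[0,0,0,0,-0.125,0],[0,0,0,0,-0.125,0],[0,0,0,0,0,0],[0,0,0,0,0,0]]]'
python3 - <<'E'
from h import *
from plant import monitor,optics
s=monitor.read_state();go(s,[.546,-.085,.168],.949+1.22);print(s["wrist_torque"],s["q"][5])
c=optics.read_camera("scene"); np.savez("scene6.npz",**c)
a=c["image"][100:300,190:390]; cv2.imwrite(f"pics/scene6z.png",cv2.resize(a,None,fx=3,fy=3,interpolation=cv2.INTER_CUBIC))
E
```

```text
t: 12.75
tool_pos: [0.5453, -0.0845, 0.168]
orientation: [-1.57, -0.07, 0.074]
force: [-0.3, 0.5, 0.1]
opening: 0.0182
t: 13.5
tool_pos: [0.5453, -0.0845, 0.168]
orientation: [-1.522, -0.456, 0.46]
force: [0.1, 0.3, -0.0]
opening: 0.0177
jaw yaw 2.155941357229064 tool y [-2.4e-03 -5.0e-04 -1.0e+00] x [ 0.834  0.552 -0.002] z [-0.552  0.834  0.001]
turn about tool y: -0.013058642770936046
world d [ 0.0007 -0.0005 -0.    ] tool shift mm [ 0.3 -0.  -0.8]
tilt err [-0.0005  0.     -0.0022]
[-0.02521648 -0.0121448   0.02948895] -2.401680710272028
```

View pics/scene6z.png

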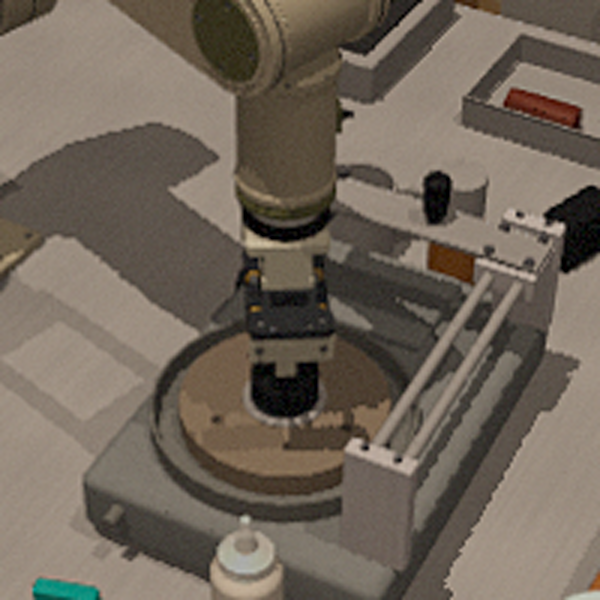

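The nut has turned 69° and the wheel dots haven't moved. I'll lift gently and watch the force.

```bash
python3 -m inch '[[[0,-3,0,0,0,0],[0,-4,0,0,0,0]]]'
```

```text
t: 13.8
tool_pos: [0.5449, -0.0843, 0.1747]
orientation: [-1.52, -0.458, 0.463]
force: [-0.0, -0.1, -3.2]
opening: 0.0181
```

```bash
python3 -m inch '[[[0,-5,0,0,0,0],[0,-8,0,0,0,0],[0,-10,0,0,0,0]]]'
```

```text
t: 14.18
tool_pos: [0.5454, -0.0845, 0.1986]
orientation: [-1.521, -0.459, 0.463]
force: [-0.4, 0.3, -2.1]
opening: 0.018
```

```bash
python3 -m inch '[[[0,-15,0,0,0,0],[0,-20,0,0,0,0],[0,-20,0,0,0,0],[0,-15,0,0,0,0],[0,0,0,0,0,0],[0,0,0,0,0,0],[0,0,0,0,0,0]]]'
python3 - <<'E'
from h import *
from plant import monitor,optics
s=monitor.read_state();print(s["tool_pos"],s["force"],s["opening"],s["t"])
for n in("scene","top"):
    c=optics.read_camera(n); a=c["image"][80:300,170:390]; cv2.imwrite(f"pics/{n}7z.png",cv2.resize(a,None,fx=2.6,fy=2.6,interpolation=cv2.INTER_CUBIC))
E
```

```text
t: 15.05
tool_pos: [0.545, -0.0843, 0.2668]
orientation: [-1.52, -0.457, 0.464]
force: [0.7, 0.6, -3.0]
opening: 0.0183
[ 0.54503501 -0.08429349  0.26679308] [ 0.69273382  0.58495232 -2.99099851] 0.018282977957753386 15.05
```

View pics/scene7z.png

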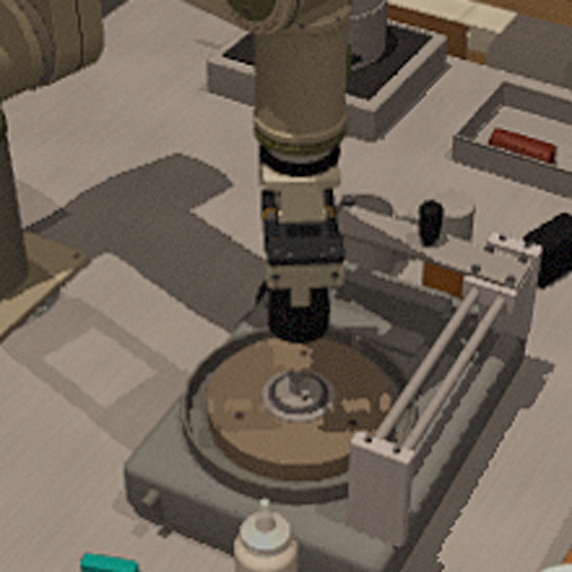

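View pics/top7z.png

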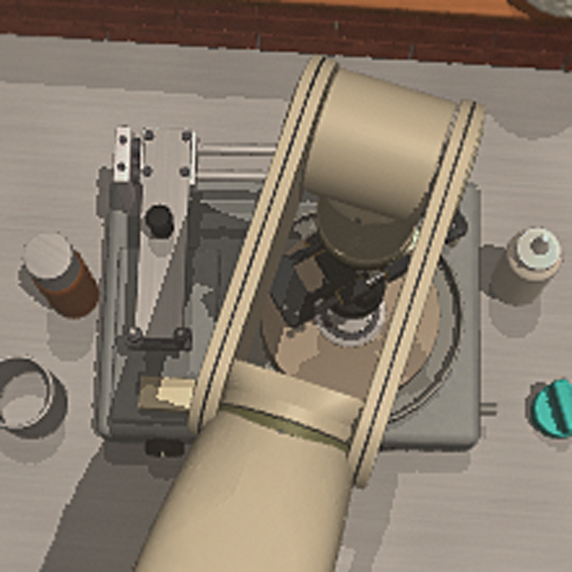

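The nut is held level at (298,318), above the bare stud at (300,395). The carriage sits beside its left bracket, with the knob at (160,218) in the top crop. One numeric check of the carriage before handing in.

```bash
python3 - <<'E'
from h import *
from plant import monitor,robot
c=load("top0.npz")
K=plane(c,(170+160/2.6,80+216/2.6),.265)[:2]; yaw=.0457
R=np.array([[np.cos(yaw),-np.sin(yaw)],[np.sin(yaw),np.cos(yaw)]])
print("joint",(R.T@(K-[.546,-.085]))[1]+.05)
E
```

```text
joint 0.24705889609456982
```

```bash
python3 - <<'E'
from plant import robot,monitor
print(robot.close_job()); s=monitor.read_state(); print(s["t"],s["tool_pos"],s["force"],s["opening"])
E
```

```text
the job is handed in; nothing more can be done
None
the job is handed in; nothing more can be done
```

The job is handed in at about 15 s of the 58 s allowed. The nut is off and held above the spindle, and the carriage is at its end stop. No verdict is reported, so these are my own last checks.

- **Carriage:** I gripped the knob and slid it until it hit the stop, which pushed back with about 20 N. The final picture puts the joint at about 0.247 m. The limit is 0.244 m, so the picture alone clears it by about 3 mm, close to its accuracy; the hard contact is the stronger evidence.
- **Thread:** The first direction I tried, anticlockwise from above, was the loosening one. I turned the nut about 69°. The wheel's marker dots did not move, so the nut turned and not the wheel.
- **Nut:** It came off with only its own weight, about 3 N, on the gripper. It is held level, about 99 mm above its seat and within 2 mm of the spindle axis by the arm's reading. I did not measure its tilt separately.
- **Bystanders:** The ones visible in the last pictures look undisturbed. The tongs, bench stone and timer were not fully in those views, but the arm did not go near them.

One reading did not match what I expected. The wrist sensor did not show the 0.1 N m drag while the nut was turning, so I judged the turn from the wheel marks instead.

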